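# Lay the dryer-sheet box down and push it under the riser

### The job

The blue box of dryer sheets is too tall to go under the low wooden riser. Tip it over by pushing so that it lies on a broad side, one end pointing at the riser, then push it straight in under the riser until its end meets the back panel. Only push it: never lift it off the counter or stand or roll it onto a narrow side, and leave the orange box and everything else where it is.

Things in the scene. Friction and masses are not known exactly. Their poses are not given: they have to be found in the camera images.
- blue_box: Blue upright carton. 110 wide (its x) x 55 thick (its y) x 160 tall (its z) mm, 0.25-0.45 kg, white trim. Origin: centre of underside. Broad faces (+y, -y) look to and from the riser's open front, within 7 deg; 207-262 mm in front of it. Pushed level at 100 mm height or more it pivots on its far lower edge and falls by itself once leaned 20 deg. Lying, it slides at 1-6 N.
- blue_center (a point): Centre of the blue carton's volume, 80 mm above the underside along its z; axes as the carton's
- blue_foot_a (a point): Middle of the blue carton's lower edge on its +y broad face (27.5 mm from the origin)
- blue_foot_b (a point): Middle of the blue carton's lower edge on its -y broad face (27.5 mm from the origin)
- riser: Fixed wooden shelf, 400 wide (x) x 142 deep (y) x 90 mm high; underside of board 78 mm up. Open at its front (+y) and ends; 12 mm back panel, inner face at y = -59, so 130 deep: a 160 box fully home sticks out 30. Posts 14 square at x = -193 and 193, y = 64. Bottles up to 120 tall on top; front 45 of the board free. Origin: centre of underside.
- riser_mouth (a point): Middle of the riser's open front edge, at counter level (riser's y = +71 mm, the plane of the open front); axes as the riser's
- orange_box: Orange carton standing upright beside the blue one, about 170 mm between centres; leave alone. 110 wide (its x) x 55 thick (its y) x 160 tall (its z) mm, 0.25-0.45 kg, white trim. Origin: centre of underside. 
- softener: White softener bottle with green label, 60 dia x 120 mm, on the riser's top; leave alone. Origin: centre of underside
- peg_jar: Jar with a metal lid, 64 dia x 85 mm, on the riser's top; leave alone. Origin: centre of underside
- starch_can: Red and white can, 56 dia x 110 mm, on the riser's top; leave alone. Origin: centre of underside
- brush: Brush lying on the counter behind the riser (-y side); leave alone. Origin: under its middle
- scoop_cup: Yellow measuring cup, 68 dia x 60 mm, on the counter behind the riser; leave alone. Origin: centre of underside
- spray: White bottle with red cap, 64 dia x 170 mm, on the counter behind the riser; leave alone. Origin: centre of underside
There are look-alikes about, which are no part of the job. Of the things that look like the blue_box, the largest one is meant.

How it is judged:
On the way:
1. the blue box lies on a broad side, still outside the riser ((angle between blue_box's own y axis and vertical below 0.12 rad or angle between blue_box's own y axis and vertical above 3.0216 rad) and y of blue_center in the frame of riser_mouth above 0.03 m), for 0.2 s.
At the end, for the whole second after the job is handed in: The blue box lies flat on a broad side on the counter under the riser, between its posts, lengthwise within 11 degrees of straight in, its inner end at the back panel (centre within 14 mm of fully home), at rest; the orange box still upright ((angle between blue_box's own y axis and vertical below 0.12 rad or angle between blue_box's own y axis and vertical above 3.0216 rad) and height (world z) of blue_center below 0.036 m and y of blue_center in the frame of riser between 0.009 and 0.035 m and x of blue_center in the frame of riser between -0.14 and 0.14 m and angle between the z axis of blue_box and the y axis of riser, either way round below 0.2 rad and linear speed of blue_box below 0.02 m/s and angle between orange_box's own z axis and vertical below 0.1 rad); the robot touches nothing.
It fails at once if the blue box is lifted off the counter (both lower broad edges more than 25 mm up) or put on a narrow side (height (world z) of each of blue_foot_a, blue_foot_b above 0.025 m).
It fails at once if the orange box shifted by more than 20 mm or knocked over (distance of orange_box from where it was at the start of the episode above 0.02 m or angle between orange_box's own z axis and vertical above 0.35 rad).
It fails at once if the softener, jar or can on the riser shifted by more than 20 mm or knocked over (distance of any of softener, peg_jar, starch_can from where it was at the start of the episode above 0.02 m or angle between any of softener, peg_jar, starch_can's own z axis and vertical above 0.35 rad).
It fails at once if the brush, measuring cup or spray bottle shifted by more than 20 mm or knocked over (distance of any of brush, scoop_cup, spray from where it was at the start of the episode above 0.02 m or angle between any of scoop_cup, spray's own z axis and vertical above 0.35 rad).
It also fails if it takes over 56 s, if anything falls off the work surface, if the arm or the gripper's body presses on something with over 40 N, if the wrist force passes 120 N, or if a joint passes its speed limit or range.

### The arm

A 6-joint arm with a two-finger parallel gripper is mounted at the origin on the work surface. World frame = base frame: x ahead of the robot, y to its left, z up, the work surface at z = 0. Lengths are in m, angles in rad, forces in N, time in s.
With the tool pointing down it reaches from about 0.375 to 0.9 m from the base axis. Payload 3.1 kg.
Tool frame: the origin (TCP) lies between the finger pads; the fingertips stand 8 mm ahead of it and the grasp point (between the pads) lies 11 mm behind it; z points along the fingers, y is the line along which they close (so a half turn about z gives the same grasp; the last joint's range is limited). The gripper opens to 85 mm and grips with 20 to 120 N. Pads are 22 mm wide; open, the fingers measure 114 mm over their backs; the gripper's body (76 mm by 85 mm) begins 54 mm behind the grasp point. The pads swing forward as they close: fully open they stand 13 mm farther back than shut.
Start: joints at [0.957, 0.527, 1.433, -0, 1.181, -0.178], TCP at [0.264, 0.567, 0.203] pointing down, gripper open.
Joint ranges: [-3.08, 3.08], [-0.75, 2.2], [0.22, 2.44], [-1.43, 4.57], [0, 2.65], [-2.85, 2.85]. Speed limits (rad/s): [2.79, 2.79, 3.14, 3.14, 3.14, 3.14].

### API

Orientations are given as a unit quaternion [x, y, z, w].
In Python, from station import readout, cams, sign_off gives the robot as it stands.
- The arm moves only by the tool send_rows, never from a script. Its argument "commands" is text: rows parted by semicolons, each of 5 numbers parted by spaces: the finger opening in mm, from 0 to 85.4, then the shift along the tool's x, y, z each as a share of 0.02 m, from -1 to 1, then the turn about the tool's z as a share of 4 degrees, from -1 to 1. In form: grip dx dy dz spin; .... A call has 1 to 20 rows; each row shifts and turns the commanded pose from where the row before left it, along the tool's axes as they then stand; what a row does not reach is not made up. A row lasts 1/12 s, in which the tool goes at most 41.7 mm and 7.16 degrees, less where a joint would pass 70% of its speed; a pose out of reach is approached as far as the arm can. A call with a number of a shift or a turn outside -1 to 1 is refused whole. A call with a gripper value outside its range is refused whole. The fingers move at their own pace and stop on an object; "grip_force" is the grip in N (left out, the last holds). Time passes only in rows, so rows that do not move let the fingers close. It gives the time, the measured TCP pose, the force, the opening and the grip force at its end, in the units of the state.
- readout.sense(): the state, without advancing time (a new reading comes with each control period).
- cams.snapshot(name): name is "side" or "top" or "wrist"; returns a dict with "pixels" (480x640x3 uint8, red, green, blue), "intrinsics" (3x3 intrinsics, pixels), "eye" and "rotation" of the camera in the world. Camera axes: x right, y down, z forward; pixel columns grow to the right and rows downward; lengths in m; the calibration is good to about 2 mm. A picture is of the moment at which its call begins. There is no depth.
- sign_off(): hands the job in; it is judged then, once.
The state is a dict: "t": time; "q": joint angles; "qd": joint speeds; "tau": joint torques, N m; "tcp_pos": TCP position; "tool_rot": TCP orientation; "force": force on the tool from outside, world axes, zero at the start; "ft_torque": the same for the moment, N m; "finger_gap": opening from 0.0 (shut) to 1.0 (fully open); "gripper_force": force on a finger pad.
Only numpy, scipy, OpenCV 4.12 (cv2) and the standard library are available. Lean on these libraries where they do the work, as an engineer would, in place of code of your own. Each camera call takes 0.05 s, during which the arm holds its last target. There are 200 camera calls.

## Working session

There is one attempt and no reset: what is moved stays moved. The work goes in short steps, Python scripts to look and compute and a tool call to move; the robot and the scene stay as the last step left them, time stands still between calls to the robot, and variables do not carry over. Pictures are saved under pics/ and viewed, at most 10 in all, crops included, and the job is handed in when it is done.

Besides the shell and the picture viewer there is one more tool, called as name(argument=value, ...), one argument or row to a line, values as JSON. send_rows: Moves the arm, as the interface text tells. Its arguments: {"type":"object","properties":{"commands":{"type":"string"},"grip_force":{"type":"number"}},"required":["commands"]}

```bash
mkdir -p pics; ls
python3 - <<'E'
from station import readout, cams
import cv2,numpy as np,pickle
s=readout.sense();print({k:np.round(v,3) for k,v in s.items()})
d={}
for n in("top","side"):
    c=cams.snapshot(n);d[n]=c
    cv2.imwrite(f"pics/{n}0.png",cv2.cvtColor(c["pixels"],cv2.COLOR_RGB2BGR))
    print(n,np.round(c["eye"],3),np.round(c["rotation"],3).tolist(),c["intrinsics"])
pickle.dump(d,open("d0.pkl","wb"))
E
```

```text
pics
{'t': np.float64(0.0), 'q': array([ 0.957,  0.528,  1.434,  0.   ,  1.181, -0.178]), 'qd': array([ 0.001, -0.002,  0.   ,  0.001, -0.   ,  0.002]), 'tau': array([-1.0000e-03, -4.4234e+01, -1.7803e+01, -0.0000e+00,  8.0000e-03,
        0.0000e+00]), 'tcp_pos': array([0.263, 0.566, 0.202]), 'tool_rot': array([ 0.216,  0.976, -0.001, -0.   ]), 'force': array([-0.675, -0.96 , -0.027]), 'ft_torque': array([ 0.038,  0.009, -0.025]), 'gripper_force': np.float64(0.0), 'finger_gap': np.float64(0.999)}
top [ 0.311 -0.045  1.346] [-0.697, 0.715, -0.047, 0.04] [[545.35356754   0.         320.71037613]
 [  0.         545.35356754 236.62893681]
 [  0.           0.           1.        ]]
side [-0.003 -0.594  0.669] [0.832, -0.335, 0.157, -0.413] [[484.91031277   0.         313.16979487]
 [  0.         484.91031277 238.42769564]
 [  0.           0.           1.        ]]
```

View pics/top0.png

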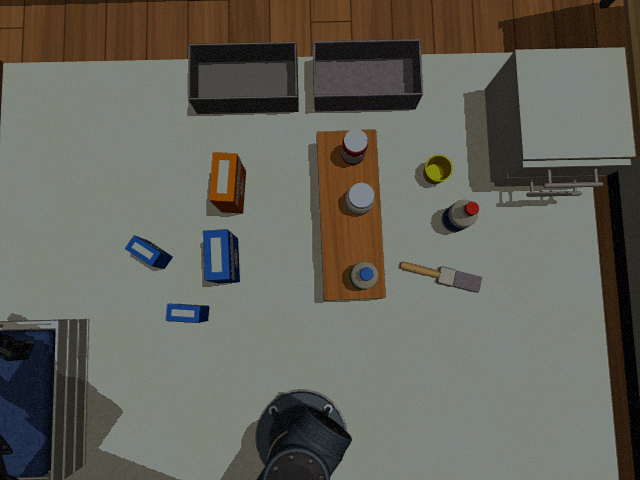

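View pics/side0.png

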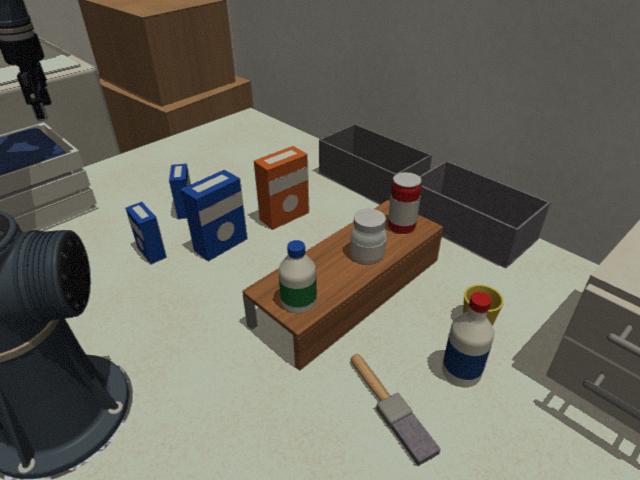

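Blue candidates in the top view are (148,252), (187,313) and (221,256). The box at (221,256) is clearly the largest, stands beside the orange box and faces the riser, so it fits the description. I'll measure it and confirm with a crop.

```bash
cat > h.py <<'E'
import numpy as np,cv2
from scipy.spatial.transform import Rotation as R
def rot(c):
    r=np.asarray(c["rotation"]); return R.from_quat(r).as_matrix() if r.size==4 else r
def ray(c,px,z):
    px=np.atleast_2d(px).astype(float)
    d=np.c_[px,np.ones(len(px))]@np.linalg.inv(c["intrinsics"]).T@rot(c).T
    return c["eye"]+d*((z-c["eye"][2])/d[:,2])[:,None]
def proj(c,P):
    p=(np.atleast_2d(P)-c["eye"])@rot(c)@np.asarray(c["intrinsics"]).T
    return p[:,:2]/p[:,2:]
def mask(c,h0,h1,s=90,v=40):
    return cv2.inRange(cv2.cvtColor(c["pixels"],cv2.COLOR_RGB2HSV),(h0,s,v),(h1,255,255))
def rect(c,pts,z):
    P=ray(c,pts,z)[:,:2]; return cv2.minAreaRect((P*1000).astype(np.float32))
E
python3 - <<'E'
import pickle;from h import *
d=pickle.load(open("d0.pkl","rb"));c=d["top"]
hsv=cv2.cvtColor(c["pixels"],cv2.COLOR_RGB2HSV)
for p in((208,245),(235,250),(330,180),(225,205),(240,190),(219,240),(186,313)):print(p,hsv[p[1],p[0]])
img=cv2.cvtColor(c["pixels"],cv2.COLOR_RGB2BGR)
cv2.imwrite("pics/crop0.png",cv2.resize(img[120:330,110:400],None,fx=2.7,fy=2.7,interpolation=cv2.INTER_CUBIC))
E
```

```text
(208, 245) [107 231 116]
(235, 250) [26 39 52]
(330, 180) [ 14 186 111]
(225, 205) [  8 231  43]
(240, 190) [ 16 216  52]
(219, 240) [ 57  19 134]
(186, 313) [ 60   6 130]
```

View pics/crop0.png

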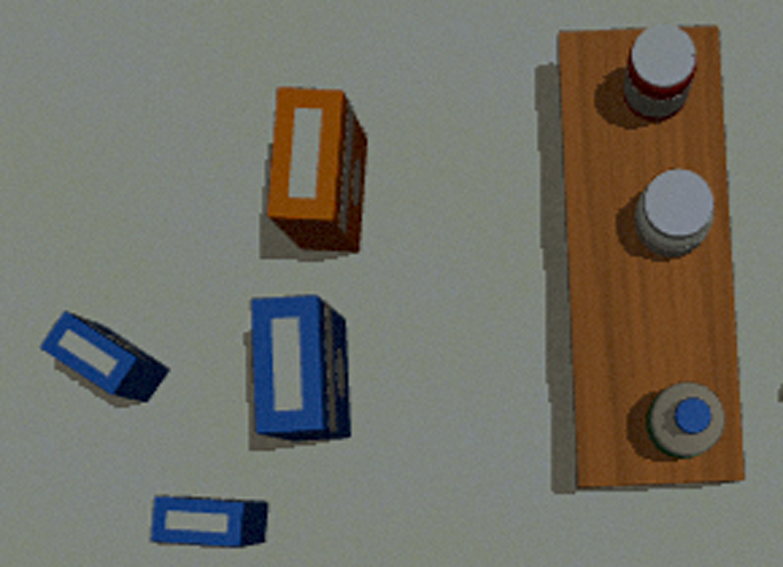

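The crop confirms it: the blue box's top is at crop (251–323, 296–438), and it is the largest of the three. The orange box is at (275–345, 87–222) and the riser board at (558–745, 27–488).

Run:
```python
import pickle;from h import *
d=pickle.load(open("d0.pkl","rb"));c=d["top"]
def fit(m,z,win,lab):
    w=np.zeros_like(m);x0,y0,x1,y1=win;w[y0:y1,x0:x1]=m[y0:y1,x0:x1]
    w=cv2.morphologyEx(w,cv2.MORPH_OPEN,np.ones((3,3)))
    cs,_=cv2.findContours(w,cv2.RETR_EXTERNAL,cv2.CHAIN_APPROX_NONE)
    k=max(cs,key=cv2.contourArea)[:,0]
    r=rect(c,k,z);print(lab,np.round(r[0],1),np.round(r[1],1),round(r[2],2),"px",cv2.boundingRect(k));print(np.round(cv2.boxPoints(r)).tolist())
fit(mask(c,100,116,120,80),.16,(195,220,245,290),"blue")
fit(mask(c,5,20,120,70),.16,(205,145,250,220),"orange")
fit(mask(c,5,20,120,70),.09,(312,120,395,305),"riser")
fit(mask(c,100,116,120,80),.12,(120,230,180,275),"small1")
fit(mask(c,100,116,120,80),.12,(160,295,215,330),"small2")
s=d["side"]
```

```text
blue [424.4 172.2] [108.2  53.8] 2.1 px (203, 230, 27, 50)
[[369.0, 197.0], [371.0, 143.0], [479.0, 147.0], [477.0, 201.0]]
orange [597.6 156.2] [ 56.  109.4] 85.28 px (209, 152, 28, 50)
[[541.0, 133.0], [650.0, 124.0], [654.0, 180.0], [545.0, 189.0]]
riser [ 519.9 -128.1] [398.4 140.8] 0.98 px (317, 130, 68, 170)
[[320.0, -61.0], [322.0, -202.0], [720.0, -195.0], [718.0, -54.0]]
small1 [441.9 345. ] [72.9 35.7] 55.39 px (126, 236, 33, 29)
[[407.0, 325.0], [436.0, 305.0], [477.0, 365.0], [448.0, 385.0]]
small2 [300. 254.] [72.7 36.3] 84.7 px (166, 304, 34, 18)
[[279.0, 220.0], [315.0, 216.0], [321.0, 289.0], [285.0, 292.0]]
```

send_rows(
  commands="40 0 0 0 1;40 0 0 0 1;40 0 0 0 1;40 0 0 0 1;40 0 0 0 1;40 0 0 0 1;40 0 0 0 1;40 0 0 0 1;40 0 0 0 1;40 0 0 0 1;40 0 0 0 1;40 0 0 0 1;40 0 0 0 1;40 0 0 0 1;40 0 0 0 1;40 0 0 0 0.75;40 0 0 0 0",
)

```text
t: 1.52
tcp_pos: [0.2636, 0.5662, 0.2024]
tool_rot: [0.695, 0.719, -0.001, 0.0]
force: [-0.4, -0.7, 0.4]
finger_gap: 0.467
gripper_force: 0.0
```

Run:
```python
from station import readout
from h import *
s=readout.sense();M=R.from_quat(s["tool_rot"]).as_matrix();p=np.array(s["tcp_pos"])
print(s["t"],p,np.round(M,3).tolist(),s["q"],s["finger_gap"])
print(M.T@(np.array([.426,.245,p[2]])-p)/.02)
```

```text
1.5167 [0.26356422 0.56621978 0.20235066] [[-0.035, 0.999, -0.001], [0.999, 0.035, -0.001], [-0.001, -0.001, -1.0]] [9.56458950e-01 5.28057024e-01 1.43338170e+00 1.94091695e-05
 1.18137995e+00 9.21874318e-01] 0.46693658608378386
[-1.63321570e+01  7.56170391e+00  1.00655608e-02]
```

send_rows(
  commands="40 -0.9 0.42 0 0;40 -0.9 0.42 0 0;40 -0.9 0.42 0 0;40 -0.9 0.42 0 0;40 -0.9 0.42 0 0;40 -0.9 0.42 0 0;40 -0.9 0.42 0 0;40 -0.9 0.42 0 0;40 -0.9 0.42 0 0;40 -0.9 0.42 0 0;40 -0.9 0.42 0 0;40 -0.9 0.42 0 0;40 -0.9 0.42 0 0;40 -0.9 0.42 0 0;40 -0.9 0.42 0 0;40 -0.9 0.42 0 0;40 -0.9 0.42 0 0;40 -0.9 0.42 0 0;40 0 0 0 0",
)

```text
t: 3.1
tcp_pos: [0.4279, 0.2457, 0.2028]
tool_rot: [0.695, 0.719, -0.0, 0.001]
force: [-0.2, -0.3, 0.1]
finger_gap: 0.467
gripper_force: 0.0
```

send_rows(
  commands="40 0 0 0.7 0;40 0 0 0.7 0;40 0 0 0.7 0;40 0 0 0.7 0;40 0 0 0.8 0;40 0 0 0 0;40 0 0 0 0",
)

```text
t: 3.68
tcp_pos: [0.4254, 0.2484, 0.1303]
tool_rot: [0.694, 0.72, -0.001, -0.001]
force: [0.5, -0.1, -0.4]
finger_gap: 0.465
gripper_force: 0.0
```

Run:
```python
from station import cams
import cv2
c=cams.snapshot("side")
cv2.imwrite("pics/side1.png",cv2.cvtColor(c["pixels"],cv2.COLOR_RGB2BGR))
```

```text
(no output)
```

View pics/side1.png

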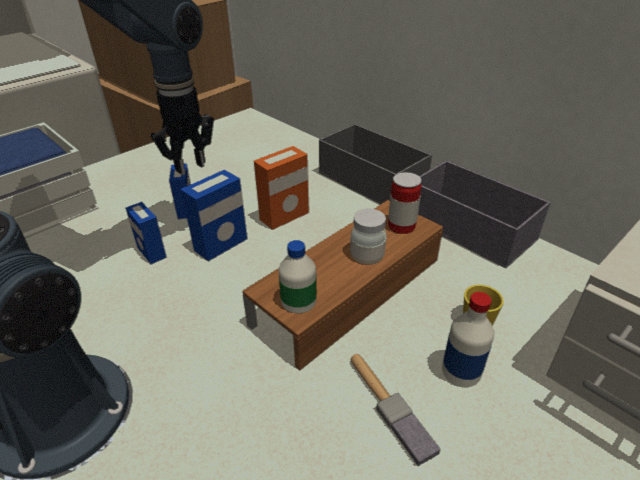

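The fingers, near (190,155), are behind the blue box at (217,215), with both small boxes clear. I'll push now to tip it.

send_rows(
  commands="40 -0.4 0 0 0;40 -0.4 0 0 0;40 -0.4 0 0 0;40 -0.3 0 0 0;40 -0.3 0 0 0;40 -0.3 0 0 0;40 -0.3 0 0 0;40 -0.3 0 0 0;40 -0.3 0 0 0;40 -0.3 0 0 0",
)

```text
t: 4.57
tcp_pos: [0.4287, 0.1816, 0.1309]
tool_rot: [0.694, 0.72, -0.0, -0.0]
force: [-0.6, 0.1, 0.2]
finger_gap: 0.468
gripper_force: 0.0
```

send_rows(
  commands="40 -0.3 0 0 0;40 -0.3 0 0 0;40 -0.3 0 0 0;40 -0.3 0 0 0;40 -0.3 0 0 0;40 -0.3 0 0 0",
)

```text
t: 5.07
tcp_pos: [0.43, 0.1456, 0.1309]
tool_rot: [0.694, 0.72, -0.0, -0.0]
force: [-0.1, -0.0, -1.2]
finger_gap: 0.469
gripper_force: 0.0
```

Run:
```python
from station import cams
import cv2
c=cams.snapshot("side")
cv2.imwrite("pics/side2.png",cv2.cvtColor(c["pixels"],cv2.COLOR_RGB2BGR))
```

```text
(no output)
```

View pics/side2.png

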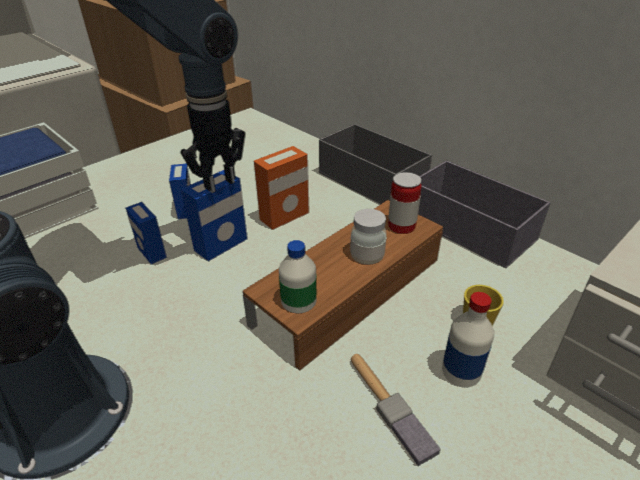

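The box at (217,215) still stands, and the fingertips show over its top at (207,190) and (237,180) with no force. I'll check this by projection.

Run:
```python
from station import readout,cams
from h import *
import pickle
s=readout.sense();c=cams.snapshot("side");t=cams.snapshot("top");w=cams.snapshot("wrist")
p=np.array(s["tcp_pos"]);M=R.from_quat(s["tool_rot"]).as_matrix()
print(s["t"],p,s["force"],s["tau"])
print("tcp",proj(c,p),"tips",proj(c,[p+M@[0,k,0.008] for k in(-.02,.02)]))
for lab,y in(("front",.145),("back",.199)):
  print(lab,np.round(proj(c,[[x,y,z] for z in(0,.16) for x in(.37,.478)])).tolist())
i=[cv2.cvtColor(q["pixels"],cv2.COLOR_RGB2BGR) for q in(c,t,w)]
a=cv2.resize(i[0][130:280,110:310],(400,300));b=cv2.resize(i[1][190:340,120:320],(400,300))
cv2.imwrite("pics/chk.png",np.vstack([np.hstack([a,b]),np.hstack([cv2.resize(i[2],(400,300)),a*0])]))
```

```text
5.1167 [0.43002692 0.14487276 0.13088743] [ 0.22492452 -0.51103482  0.14478529] [ 9.33430474e-01 -3.26173604e+01 -1.13509610e+01  1.34091857e-01
 -2.59784324e-02 -2.94248143e-02]
tcp [[222.678747   199.53088057]] tips [[215.25773175 206.768472  ]
 [230.93685847 198.93806636]]
front [[207.0, 262.0], [248.0, 240.0], [195.0, 199.0], [240.0, 179.0]]
back [[194.0, 250.0], [234.0, 230.0], [180.0, 188.0], [225.0, 169.0]]
```

View pics/chk.png

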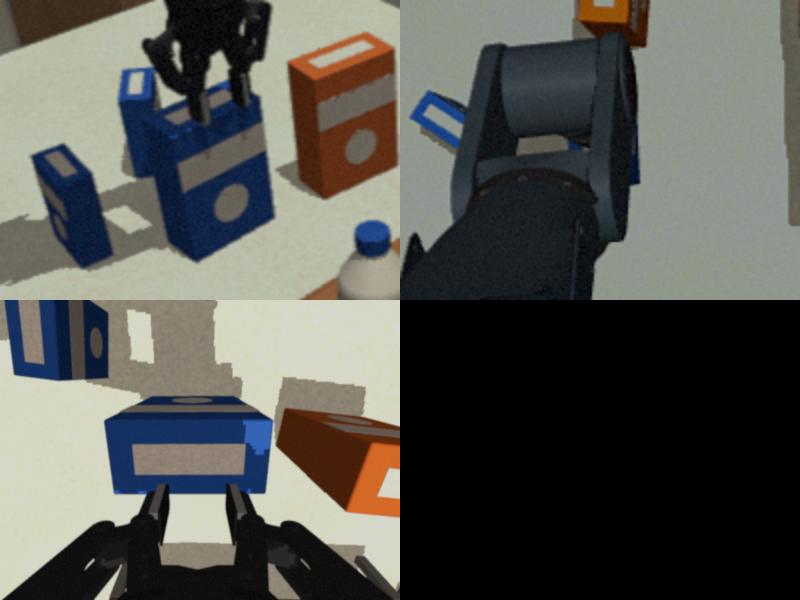

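Run:
```python
from station import readout,cams
from h import *
c=cams.snapshot("side");w=cams.snapshot("wrist")
for P in([.263,.566,.195],[.4254,.2484,.122]):print(proj(c,P))
print(w["eye"],rot(w).tolist(),w["intrinsics"])
s=readout.sense();p=np.array(s["tcp_pos"]);M=R.from_quat(s["tool_rot"]).as_matrix();print(p,s["finger_gap"])
print("tips in wrist x.625",proj(w,[p+M@[0,k,.008] for k in(-.02,.02)])*.625, proj(w,[p+M@[0,k,-.03] for k in(-.02,.02)])*.625)
print("box top",(proj(w,[[x,y,.16] for y in(.199,.145) for x in(.37,.478)])*.625).tolist())
a=c["pixels"][140:215,170:270,::-1];cv2.imwrite("pics/z.png",cv2.resize(a,(800,600),interpolation=cv2.INTER_CUBIC))
```

```text
[[ 51.90124523 132.71413978]]
[[193.89842117 185.36331984]]
[0.42583198 0.22767359 0.30241419] [[0.9993633456716158, 0.03369064054118738, 0.01174070134016338], [0.03567580412089583, -0.9471053789061252, -0.31893359535710974], [0.0003746042737141986, 0.31914940386441215, -0.9477043408598635]] [[359.62928905   0.         315.6731692 ]
 [  0.         359.62928905 238.06244811]
 [  0.           0.           1.        ]]
[0.43000107 0.14631677 0.13091171] 0.46689081526694926
tips in wrist x.625 [[175.74403233 171.60249397]
 [221.58893801 171.60316437]] [[170.9155355  193.76605027]
 [227.07242607 193.76464014]]
box top [[108.18695913823204, 117.17784031264522], [276.5937998123637, 123.10582995190921], [115.04322216569106, 192.10950626566404], [265.48692321372744, 196.82038142923443]]
```

View pics/z.png

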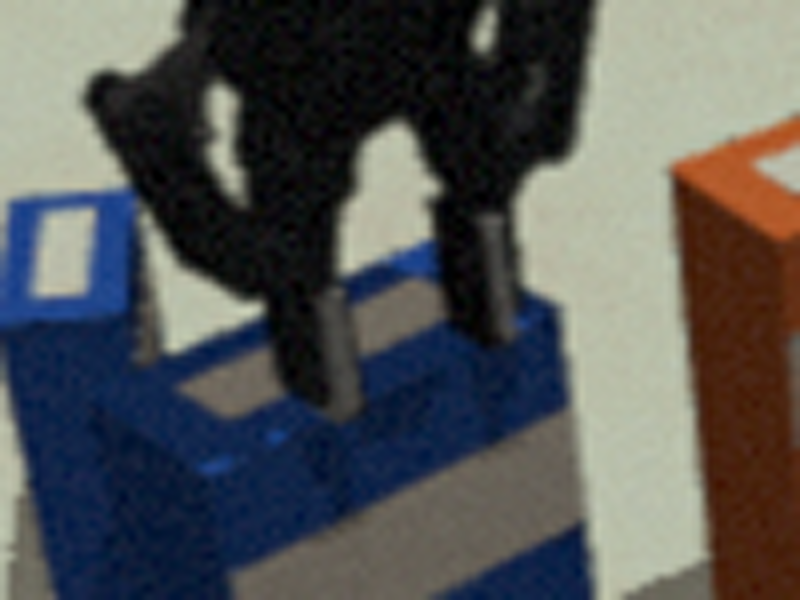

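The gripper tips appear about 40 mm above the stated place, in the start picture too, so they passed over the box top. I'll triangulate the true tips from the side and wrist views.

Run:
```python
from station import readout,cams
from h import *
c=cams.snapshot("side");w=cams.snapshot("wrist")
s=readout.sense();p=np.array(s["tcp_pos"]);M=R.from_quat(s["tool_rot"]).as_matrix()
def PM(k):
    Rm=rot(k).T;return np.asarray(k["intrinsics"])@np.c_[Rm,-Rm@k["eye"]]
a=np.array([[211,190.],[231,182]]);b=np.array([[251,299.],[378,299]])
X=cv2.triangulatePoints(PM(c),PM(w),a.T,b.T);X=(X[:3]/X[3]).T
print(p,X,proj(c,X),proj(w,X)); print("in tool",(X-p)@M, s["finger_gap"])
```

```text
[0.42999627 0.14644701 0.13093735] [[0.40554088 0.14843727 0.16190889]
 [0.45800949 0.15054943 0.15764207]] [[209.39779757 190.4225446 ]
 [230.66852813 182.2049359 ]] [[263.1270569  305.53818609]
 [380.8203509  300.39865588]]
in tool [[ 0.00286921 -0.02436531 -0.03097359]
 [ 0.00309698  0.02814491 -0.02670178]] 0.46898885738448276
```

True tips are at about TCP z + 0.031, so they skimmed the box top. I'll raise, go back and descend lower.

send_rows(
  commands="40 0 0 -0.8 0;40 0 0 -0.7 0;40 0.7 0 0 0;40 0.7 0 0 0;40 0.7 0 0 0;40 0.7 0 0 0;40 0.7 0 0 0;40 0.7 0 0 0;40 0.7 0 0 0;40 0.2 0 0 0;40 0 0 0 0;40 0 0 0.8 0;40 0 0 0.8 0;40 0 0 0.8 0;40 0 0 0.8 0;40 0 0 0.5 0;40 0 0 0 0",
)

```text
t: 6.88
tcp_pos: [0.4248, 0.2468, 0.0851]
tool_rot: [0.695, 0.719, -0.002, -0.001]
force: [-0.3, -0.4, 0.0]
finger_gap: 0.469
gripper_force: 0.0
```

Run:
```python
from station import readout,cams
from h import *
c=cams.snapshot("side");t=cams.snapshot("top");w=cams.snapshot("wrist")
s=readout.sense();print(s["t"],s["tcp_pos"],s["force"])
i=[cv2.cvtColor(q["pixels"],cv2.COLOR_RGB2BGR) for q in(c,t,w)]
a=cv2.resize(i[0][110:260,110:310],(400,300));b=cv2.resize(i[1][190:340,120:320],(400,300))
cv2.imwrite("pics/chk2.png",np.vstack([np.hstack([a,b]),np.hstack([cv2.resize(i[2],(400,300)),a*0])]))
```

```text
7.0333 [0.42673636 0.24781736 0.08728895] [ 0.61761227 -0.53577217  0.72006189]
```

View pics/chk2.png

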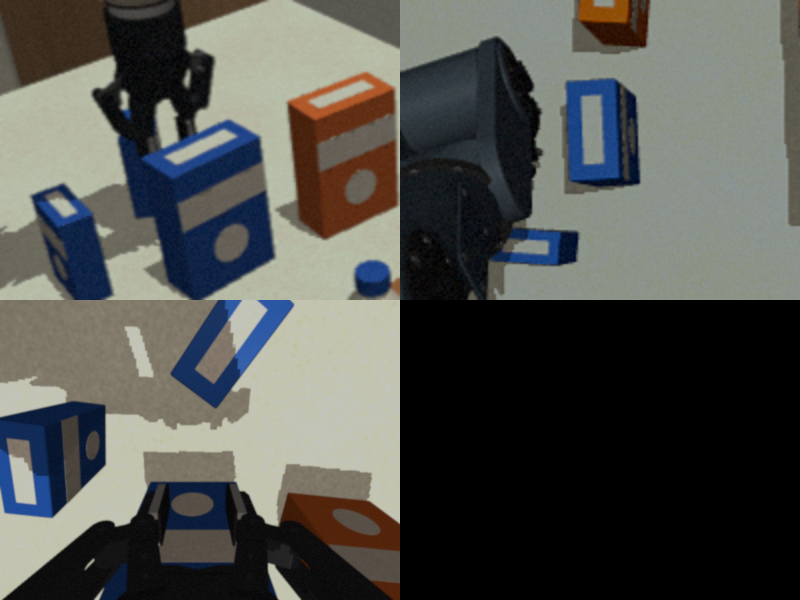

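The box stands unmoved and the fingers are behind it, with their tips below the top edge (top-left crop near (160,145)). I'll push.

send_rows(
  commands="40 -0.4 0 0 0;40 -0.3 0 0 0;40 -0.3 0 0 0;40 -0.3 0 0 0;40 -0.3 0 0 0;40 -0.3 0 0 0;40 -0.3 0 0 0;40 -0.3 0 0 0",
)

```text
t: 7.7
tcp_pos: [0.4283, 0.1976, 0.087]
tool_rot: [0.695, 0.719, 0.0, 0.0]
force: [-0.1, 0.9, -0.2]
finger_gap: 0.469
gripper_force: 0.3
```

send_rows(
  commands="40 -0.3 0 0 0;40 -0.3 0 0 0;40 -0.3 0 0 0;40 -0.3 0 0 0",
)

```text
t: 8.03
tcp_pos: [0.429, 0.1735, 0.0869]
tool_rot: [0.694, 0.72, -0.0, -0.0]
force: [0.2, -0.4, -0.4]
finger_gap: 0.468
gripper_force: 0.0
```

send_rows(
  commands="40 -0.3 0 0 0;40 -0.3 0 0 0;40 0 0 0 0;40 0 0 0 0;40 0 0 0 0;40 0 0 0 0",
)

```text
t: 8.53
tcp_pos: [0.4295, 0.1624, 0.0869]
tool_rot: [0.694, 0.72, 0.0, 0.0]
force: [0.1, -0.5, -1.1]
finger_gap: 0.465
gripper_force: 0.0
```

```bash
cat > m.py <<'E'
from station import readout,cams
from h import *
def blobs():
    for n in("top","side"):
        c=cams.snapshot(n);m=cv2.morphologyEx(mask(c,100,116,120,30),cv2.MORPH_OPEN,np.ones((3,3)))
        cs,_=cv2.findContours(m,cv2.RETR_EXTERNAL,cv2.CHAIN_APPROX_NONE)
        for k in cs:
            if cv2.contourArea(k)>150:
                k=k[:,0];r=rect(c,k,.055);print(n,cv2.boundingRect(k),"z55:",np.round(r[0]),np.round(r[1]),round(r[2],1),np.round(cv2.boxPoints(r)).tolist() if n=="top" else "")
if __name__=="__main__":
    s=readout.sense();print(s["t"],s["tcp_pos"],s["force"]);blobs()
E
python3 m.py
```

```text
8.5333 [0.42946166 0.16235176 0.08692409] [ 0.05185534 -0.50702661 -1.07328791]
top (0, 439, 48, 38) z55: [-16. 628.] [111.  80.] 88.4 [[-58.0, 574.0], [23.0, 571.0], [26.0, 682.0], [-54.0, 684.0]]
top (126, 236, 24, 26) z55: [454. 372.] [60. 40.] 56.6 [[421.0, 358.0], [454.0, 336.0], [487.0, 386.0], [454.0, 408.0]]
top (237, 233, 41, 49) z55: [426.  94.] [111.  93.] 2.0 [[369.0, 138.0], [372.0, 45.0], [483.0, 49.0], [480.0, 142.0]]
top (291, 232, 15, 46) z55: [429.  -4.] [109.  30.] 2.0 [[374.0, 9.0], [375.0, -21.0], [484.0, -17.0], [483.0, 13.0]]
side (445, 345, 42, 34) z55: [ 487. -401.] [57. 60.] 24.1 
side (207, 222, 97, 65) z55: [428.  54.] [169. 175.] 2.1 
side (127, 207, 39, 56) z55: [306. 263.] [225.  51.] 73.7 
side (170, 165, 23, 54) z55: [444. 362.] [255.  39.] 66.1
```

The box has fallen flat. It lies with x centre 0.427, y from 0.14 to −0.02, yaw 2°, outside the riser. I'll back off, descend and push it in.

send_rows(
  commands="40 0.7 0 0 0;40 0.7 0 0 0;40 0.6 -0.2 0 0;40 0 0 0.8 0;40 0 0 0.8 0;40 0 0 0.8 0;40 0 0 0.8 0;40 0 0 0.5 0;40 0 0 0.5 0;40 0 0 0 0",
)

```text
t: 9.47
tcp_pos: [0.4232, 0.2019, 0.0015]
tool_rot: [0.694, 0.72, -0.001, -0.001]
force: [0.8, 0.5, 0.7]
finger_gap: 0.466
gripper_force: 0.0
```

Run:
```python
from station import readout,cams
from h import *
s=readout.sense();print(s["t"],s["tcp_pos"],s["force"])
c=cams.snapshot("side");w=cams.snapshot("wrist")
i=[cv2.cvtColor(q["pixels"],cv2.COLOR_RGB2BGR) for q in(c,w)]
cv2.imwrite("pics/chk3.png",np.hstack([cv2.resize(i[0][120:345,120:420],(400,300)),cv2.resize(i[1],(400,300))]))
```

```text
9.4667 [0.42315503 0.20189535 0.00146379] [0.8233544  0.51630835 0.71140114]
```

View pics/chk3.png

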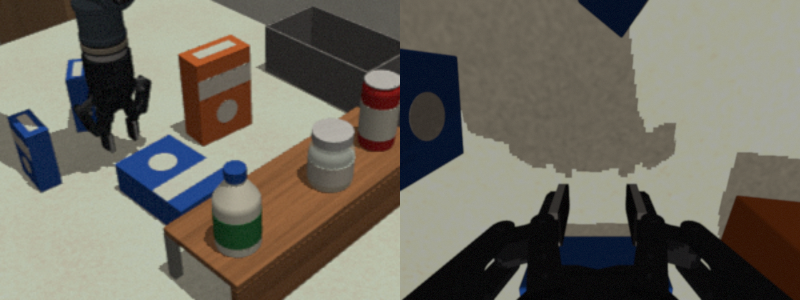

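The box lies flat with one end toward the riser, and the fingers sit just behind its near end, low over the counter. I'll push it in.

send_rows(
  commands="40 -0.5 0 0 0;40 -0.5 0 0 0;40 -0.5 0 0 0;40 -0.5 0 0 0;40 -0.4 0 0 0;40 -0.5 0 0 0;40 -0.5 0 0 0;40 -0.5 0 0 0;40 -0.5 0 0 0;40 -0.5 0 0 0;40 -0.5 0 0 0;40 -0.5 0 0 0;40 -0.5 0 0 0",
)

```text
t: 10.65
tcp_pos: [0.4284, 0.0731, 0.0029]
tool_rot: [0.694, 0.72, -0.0, -0.0]
force: [0.5, 3.1, 1.3]
finger_gap: 0.467
gripper_force: 1.2
```

```bash
python3 m.py
```

```text
10.65 [0.42843089 0.07313795 0.0029044 ] [0.53095169 3.05398818 1.32356164]
top (0, 331, 53, 146) z55: [106. 627.] [325. 120.] 1.9 [[-58.0, 682.0], [-54.0, 562.0], [271.0, 573.0], [267.0, 693.0]]
top (182, 305, 27, 17) z55: [298. 241.] [61. 37.] 88.5 [[278.0, 211.0], [316.0, 210.0], [317.0, 271.0], [280.0, 272.0]]
top (277, 231, 34, 49) z55: [428.   7.] [ 78. 114.] 89.0 [[371.0, -31.0], [485.0, -33.0], [486.0, 45.0], [372.0, 47.0]]
side (446, 345, 41, 34) z55: [ 488. -402.] [58. 61.] 26.3 
side (231, 237, 73, 51) z55: [430.  17.] [ 93. 169.] 87.3 
side (127, 207, 38, 56) z55: [306. 263.] [225.  51.] 73.7 
side (170, 164, 23, 54) z55: [446. 362.] [253.  44.] 62.5
```

send_rows(
  commands="40 -0.5 0 0 0;40 -0.5 0 0 0;40 -0.5 0 0 0;40 -0.5 0 0 0;40 -0.5 0 0 0;40 -0.4 0 0 0;40 -0.4 0 0 0;40 -0.3 0 0 0;40 0 0 0 0",
)

```text
t: 11.5
tcp_pos: [0.4317, 0.0008, 0.0029]
tool_rot: [0.695, 0.719, 0.0, 0.001]
force: [-0.6, 0.7, 0.3]
finger_gap: 0.467
gripper_force: 0.0
```

send_rows(
  commands="40 -0.2 0 0 0;40 -0.2 0 0 0;40 0 0 0 0",
)

```text
t: 11.75
tcp_pos: [0.4316, -0.0063, 0.0029]
tool_rot: [0.694, 0.72, 0.0, 0.0]
force: [0.5, 0.3, -0.3]
finger_gap: 0.466
gripper_force: 0.0
```

```bash
python3 m.py
```

```text
11.75 [ 0.43156909 -0.00627287  0.0029272 ] [ 0.48040447  0.31317268 -0.33968881]
top (0, 331, 54, 146) z55: [106. 628.] [324. 123.] 1.1 [[-57.0, 686.0], [-55.0, 564.0], [270.0, 570.0], [267.0, 693.0]]
side (445, 343, 42, 36) z55: [ 488. -399.] [59. 60.] 20.5 
side (286, 240, 18, 18) z55: [489.  -4.] [56. 35.] 47.5 
side (127, 207, 38, 56) z55: [305. 264.] [225.  50.] 73.7 
side (170, 164, 23, 54) z55: [446. 362.] [254.  45.] 62.5
```

send_rows(
  commands="40 -0.2 0 0 0;40 -0.2 0 0 0",
)

```text
t: 12.02
tcp_pos: [0.4314, -0.0135, 0.0029]
tool_rot: [0.694, 0.72, -0.0, -0.0]
force: [-0.3, 2.3, 1.2]
finger_gap: 0.469
gripper_force: 1.0
```

send_rows(
  commands="40 -0.15 0 0 0;40 -0.15 0 0 0",
)

```text
t: 12.18
tcp_pos: [0.4323, -0.0174, 0.003]
tool_rot: [0.696, 0.718, 0.002, -0.001]
force: [12.2, 41.7, 3.3]
finger_gap: 0.467
gripper_force: 20.7
```

send_rows(
  commands="40 -0.1 0 0 0;40 -0.1 0 0 0",
)

```text
t: 12.35
tcp_pos: [0.4327, -0.0176, 0.0032]
tool_rot: [0.697, 0.717, 0.003, -0.002]
force: [18.4, 61.3, 5.3]
finger_gap: 0.469
gripper_force: 30.1
```

Firm stop at y ≈ −0.0175, as predicted for the back panel. I'll back off and check.

send_rows(
  commands="40 0.5 0 0 0;40 0.7 0 0 0;40 0.7 0 0 0;40 0.7 0 0 0;40 0.7 0 0 0;40 0.7 0 0 0;40 0.7 0 0 0;40 0 0 -0.8 0;40 0 0 -0.8 0;40 0.7 0 -0.8 0;40 0.9 0 -0.8 0;40 0.9 0 -0.8 0;40 0.9 0 -0.8 0;40 0.9 0 -0.8 0;40 0.9 0 -0.8 0;40 0 0 0 0",
)

```text
t: 13.68
tcp_pos: [0.4272, 0.1763, 0.1335]
tool_rot: [0.693, 0.721, 0.003, 0.002]
force: [1.3, -0.3, -0.8]
finger_gap: 0.465
gripper_force: 0.0
```

```bash
python3 m.py
python3 - <<'E'
from station import readout,cams
from h import *
c=cams.snapshot("side");t=cams.snapshot("top")
cv2.imwrite("pics/fin.png",np.hstack([cv2.resize(q["pixels"][100:400,:,::-1][:,100:500],(400,300)) for q in(c,t)]))
E
```

```text
13.6833 [0.42720168 0.17626619 0.13354871] [ 1.26922893 -0.26531808 -0.79823605]
top (0, 330, 53, 39) z55: [227. 631.] [ 83. 120.] 2.6 [[183.0, 689.0], [188.0, 570.0], [271.0, 573.0], [266.0, 693.0]]
top (308, 230, 15, 47) z55: [432. -44.] [111.  30.] 1.6 [[376.0, -31.0], [377.0, -61.0], [487.0, -57.0], [487.0, -27.0]]
side (446, 347, 41, 32) z55: [ 487. -403.] [56. 60.] 28.0 
side (288, 241, 17, 17) z55: [490.  -8.] [52. 33.] 47.4 
side (127, 207, 38, 56) z55: [306. 263.] [225.  51.] 73.7 
side (170, 165, 23, 53) z55: [445. 362.] [255.  43.] 63.0
```

View pics/fin.png

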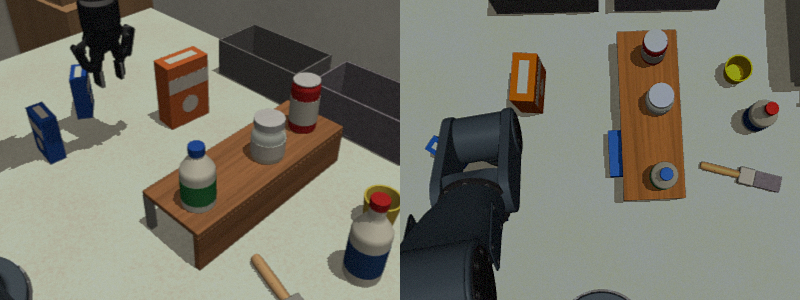

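The box end stands at y = −0.029, which matches fully home at −0.0286, and its yaw is 1.6°. Only about 30 mm shows at the riser front, at (615,153). Everything else is in place and the gripper is clear, so I'll hand in.

```bash
python3 -c "
from station import sign_off
print(sign_off())"
```

```text
the job is handed in; nothing more can be done
None
```

I tipped the blue box onto a broad side and pushed it under the riser until it stopped firmly at the back panel; in the last pictures about 30 mm sticks out and nothing else has moved, and I handed the job in at about 14 s (no verdict was returned).

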